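Index the column arm of a fraction stand to the empty tube

ROBOT

A 6-joint arm with a two-finger parallel gripper is mounted at the origin on a cart in front of the work surface, level with it; the furniture and walls round the work are solid. World frame = base frame: x ahead of the robot, y to its left, z up, the work surface at z = 0. Lengths are in m, angles in rad, forces in N, time in s.
With the tool pointing down it reaches from about 0.25 to 0.8 m from the base axis. Payload 3.9 kg.
Tool frame: the origin (TCP) lies at the very end of the fingers, on their centre line; the grasp point (between the pads) lies 19 mm behind it; z points along the fingers, y is the direction in which the jaws open and shut (so a half turn about z gives the same grasp; the last joint's range is limited). The gripper opens to 85 mm and grips with 20 to 120 N. Pads are 22 mm wide; open, the fingers measure 114 mm over their backs; the gripper's body (76 mm by 85 mm) begins 54 mm behind the grasp point. The pads swing forward as they close: fully open they stand 13 mm farther back than shut.
Start: joints at [1.237, 0.26, -0.138, 1.173, 0, 1.571], TCP at [0.172, 0.496, 0.231] pointing down, gripper open.
Joint ranges: [-2.78, 2.78], [-0.83, 1.72], [-1.28, 1.37], [-1.9, 2.12], [-1.57, 1.48], [-3.14, 3.14]. Speed limits (rad/s): [2.57, 2.57, 3.14, 3.14, 3.14, 3.14].

INTERFACE

Orientations are given as a unit quaternion [w, x, y, z].
In Python, from cell import * gives the robot as it stands. The module is installed in compiled form; this text tells all that it offers. Calls block until the motion is done:
- goto(position, orientation): joint-space move of the TCP to a pose.
- move_straight(position, frame=None, velocity=0.15): straight line of the TCP; frame=None keeps the orientation; velocity is the mean speed in m/s.
- move_joints(angles): joint-space move.
- gripper_to(opening, strength=None): finger opening in m; strength is the grip in N (None keeps the last); returns when the fingers have stopped.
- pause(seconds).
- inverse_kinematics(position, orientation): joint angles nearest the present ones, or None.
- sense(): the state.
- capture(name): name is "side" or "top"; returns the picture (400x640x3 uint8, blue, green, red); there is no depth.
- camera_params(name): a dict with "intrinsics" (3x3 intrinsics, pixels), "xyz" and "rotation" of the camera in the world. Camera axes: x right, y down, z forward; pixel columns grow to the right and rows downward; lengths in m; the calibration is good to about 2 mm. A picture is of the moment at which its call begins. camera_params takes no time and is no camera call.
A pose or a line that the arm cannot do raises MotionError and nothing moves.
- finish_job(): hands the job in, once; it reports no verdict.
Trained networks look in the newest picture that a camera, given by its name, has taken for a name from the list of things; names that differ only in an ending like _2 or _b are one class to them, and where a whole thing is asked for, a point or a joint stands for the part that bears it (a point fixed in the world has none). Each returns a list of dicts, best first, with "score" (0 to 1); they miss things now and then, are a little off and sometimes report something else, mostly with a low value. They report only what shows in the picture. A call takes as long as a camera call.
- find_in(camera, label): "rect" ([left, top, right, bottom] in pixels, round what is visible of it).
- masks_of(camera, label): "mask" (400x640 bool, what is visible of it) and "rect" ([left, top, right, bottom] in pixels, round what is visible of it).
The state is a dict: "time": time; "joint_positions": joint angles; "dq": joint speeds; "joint_efforts": joint torques, N m; "tcp_pos": TCP position; "tool_rot": TCP orientation; "force": force on the tool from outside, world axes, zero at the start; "wrist_torque": the same for the moment, N m; "gripper_width": finger opening in m.
Only numpy, scipy, OpenCV 4.12 (cv2) and the standard library are available. Lean on these libraries where they do the work, as an engineer would, in place of code of your own. Each camera call takes 0.05 s, during which the arm holds its last target. There are 200 camera calls.

TASK

The tube under the column is full. Hook a fingertip under the pull ring on the arm's spring index pin, lift the pin out of its hole, swing the arm one hole over so that the column stands above the empty tube (no further, and never over the other full tube), and let the pin drop fully home in that hole before you take the finger out of the ring. Do not grip the ring or force the arm, and leave the tubes standing in the rack and the things round about where they are.

Things in the scene. Friction and masses are not known exactly. Their poses are not given: they have to be found in the camera images.
- collector: Fraction stand, fixed: white base board 226x226x12 mm with a pivot post, a clear two-deck tube rack and, in front, a curved grey metal index quadrant. Origin: on the worktop below the pivot axis; z up; -x points to its front (roughly to the robot), along the arm at the start. Five tube sockets, 23 mm apart, at 95 mm radius, at -28, -14, 0, 14, 28 degrees from -x, counted like swing_arm.
- mid_hole (a point): Centre of the middle index hole, on top of the quadrant (60 mm above the worktop, 160 mm in front of the pivot axis). Five through holes, 11 mm wide, 12 mm deep, 14 degrees or 39 mm apart on the 160 mm radius, one for each tube socket. Axes as collector.
- swing_arm (a joint): Angle of the arm about the upright pivot, rad: 0 = middle hole (start); positive = anticlockwise seen from above (ring goes to the stand's -y side); one hole = 0.244. Aluminium bar 26 mm wide, top 126 mm above the worktop, from the pivot to 178 mm before it. Needs about 1 N at the ring to swing, stays where left; with the pin home about 0.009 play either way; stops at +-0.6.
- index_pin (a joint): Lift of the spring index pin, m: 0 = fully home, 0.020 = upper stop. Upright 8 mm steel pin with a round nose, in the arm 160 mm from the pivot; it leaves its hole at 0.009. Its spring pushes down with 4.5 N (home) to 8 N (top). Let down beside a hole it rides on the quadrant at 0.009 and drops in when the arm brings it over a hole (from about 3 mm off).
- ring_eye (a point): Centre of the pull ring on top of the index pin, moving with it; 170 mm above the worktop when home. 5 mm wire, 46 mm inside, 56 outside, across the arm, standing up with its top leaning 35 degrees towards the pivot. A fingertip enters from the front, slanting down along the arm to the pivot; arm top 44 mm below, column 40 mm behind. Axes: x along the arm to the pivot, z up.
- drip_tip (a point): Outlet tip of the column, under the arm, 95 mm from the pivot axis, 110 mm above the worktop, just above the tube mouths. The column (28 mm wide at most) rises above the arm to 230 mm. Axes as ring_eye.
- tube_empty: The empty clear glass tube, 14 mm thick, 94 mm tall, standing in the socket next to the middle one, on either side. Origin: centre of its bottom, 12 mm above the worktop.
- tube_full: Glass tube filled almost to the rim with yellow sample, 14 mm thick, 92 mm tall, in the socket on the other side of the middle one. Origin: centre of its bottom.
- tube_now: Glass tube filled almost to the rim with yellow sample, 14 mm thick, 92 mm tall, in the middle socket, under the column at the start. Origin: centre of its bottom.
- white_vial: Bystander: white vial with screw cap, 33 mm wide, 70 mm tall, beside the stand. Origin: centre of its underside.
- amber_vial: Bystander: amber vial with white cap, 33 mm wide, 70 mm tall, beside the stand. Origin: centre of its underside.
- specimen_cup: Bystander: translucent cup, 61 mm wide, 66 mm tall, on the other side of the stand. Origin: centre of its underside.
- marker_pen: Bystander: pen 122 mm long, 11 mm thick, lying in front of the stand. Origin: its middle, on the worktop.
- lab_timer: Bystander: flat square timer 64 x 64 x 18 mm in front of the stand. Origin: centre of its underside.

How it is judged:
By the outcome, as a careful person would: the job done as asked, in the order asked, and still so for the second after the job is handed in, with the robot touching nothing.
It also fails if it takes over 42 s, if anything falls off the work surface, if the arm or the gripper's body presses on something with over 40 N, if the wrist force passes 120 N, or if a joint passes its speed limit or range.

## Working session

There is one attempt and no reset: what is moved stays moved. The work goes in short steps, each a Python script; the robot and the scene stay as the last script left them, time stands still between calls to the robot, and variables do not carry over. Pictures are saved under pics/ and viewed, about 8 in all and at most 12, crops included, and the job is handed in when it is done.

```bash
mkdir -p pics
cat > h.py <<'E'
from cell import *
import numpy as np, cv2
from scipy.spatial.transform import Rotation as R
def proj(cam,P):
    c=camera_params(cam);K=np.array(c["intrinsics"]);r=np.array(c["rotation"])
    if r.shape!=(3,3): r=R.from_quat(np.r_[r[1:],r[0]]).as_matrix()
    p=(np.atleast_2d(P)-np.array(c["xyz"]))@r@K.T
    return p[:,:2]/p[:,2:]
def ray(cam,uv):
    c=camera_params(cam);K=np.array(c["intrinsics"]);r=np.array(c["rotation"])
    if r.shape!=(3,3): r=R.from_quat(np.r_[r[1:],r[0]]).as_matrix()
    return np.array(c["xyz"]), r@np.linalg.inv(K)@np.r_[uv,1]
def atz(cam,uv,z):
    o,d=ray(cam,uv); return o+d*(z-o[2])/d[2]
E
python3 - <<'E'
from h import *
for c in("side","top"):
    cv2.imwrite(f"pics/{c}0.png",capture(c)); p=camera_params(c); print(c,p)
    for n in("collector","swing_arm","index_pin","ring_eye","drip_tip","tube_empty","tube_full","tube_now","white_vial","amber_vial","specimen_cup","marker_pen","lab_timer"):
        print(n,[(np.round(d["rect"]).tolist(),round(d["score"],2)) for d in find_in(c,n)[:2]])
s=sense();print(s["time"],s["tcp_pos"],s["tool_rot"],s["force"])
E
```

```text
side {'intrinsics': array([[454.89359536,   0.        , 320.64714508],
       [  0.        , 454.89359536, 206.80942302],
       [  0.        ,   0.        ,   1.        ]]), 'xyz': array([ 0.1180747 , -0.70051328,  0.85923146]), 'rotation': array([-0.40864242,  0.86918014, -0.25051191,  0.12157732])}
collector [([297.0, 160.0, 406.0, 271.0], 0.83)]
swing_arm [([320.0, 161.0, 377.0, 226.0], 0.57)]
index_pin [([383.0, 235.0, 410.0, 267.0], 0.63)]
ring_eye []
drip_tip [([322.0, 163.0, 380.0, 228.0], 0.81), ([329.0, 200.0, 333.0, 204.0], 0.35)]
tube_empty [([337.0, 209.0, 342.0, 221.0], 0.39)]
tube_full []
tube_now []
white_vial [([308.0, 186.0, 322.0, 205.0], 0.74)]
amber_vial [([326.0, 174.0, 334.0, 199.0], 0.6)]
specimen_cup [([383.0, 236.0, 410.0, 268.0], 0.77)]
marker_pen [([323.0, 164.0, 377.0, 226.0], 0.47)]
lab_timer [([267.0, 319.0, 300.0, 346.0], 0.78)]
top {'intrinsics': array([[454.7280968 ,   0.        , 313.12482605],
       [  0.        , 454.7280968 , 202.7319949 ],
       [  0.        ,   0.        ,   1.        ]]), 'xyz': array([0.45749627, 0.03379203, 1.11243667]), '
[... 157 characters left out ...]
9.0], 0.7)]
index_pin [([290.0, 169.0, 314.0, 192.0], 0.67)]
ring_eye [([292.0, 169.0, 320.0, 194.0], 0.56)]
drip_tip [([288.0, 111.0, 318.0, 203.0], 0.86)]
tube_empty [([287.0, 165.0, 292.0, 171.0], 0.57)]
tube_full []
tube_now []
white_vial [([233.0, 163.0, 250.0, 180.0], 0.56)]
amber_vial [([224.0, 133.0, 241.0, 154.0], 0.7), ([233.0, 162.0, 247.0, 178.0], 0.55)]
specimen_cup [([352.0, 130.0, 378.0, 159.0], 0.96)]
marker_pen [([234.0, 277.0, 277.0, 311.0], 0.79), ([287.0, 162.0, 292.0, 170.0], 0.36)]
lab_timer [([370.0, 278.0, 404.0, 311.0], 0.88)]
1.4 [0.17201913 0.49601261 0.23129914] [-1.04207383e-06  1.66146420e-01  9.86101094e-01  6.05385634e-06] [ 0.28547145  0.47158413 -0.09782639]
```

Run:
```python
import cv2,numpy as np
a=cv2.imread("pics/side0.png")[140:290,260:440];b=cv2.imread("pics/top0.png")[90:240,210:390]
cv2.imwrite("pics/c0.png",cv2.resize(a,None,fx=4.4,fy=4,interpolation=2)[:600])
cv2.imwrite("pics/c1.png",cv2.resize(b,None,fx=4.4,fy=4,interpolation=2)[:600])
cv2.imwrite("pics/c0.png",cv2.resize(a,(720,600),interpolation=2));cv2.imwrite("pics/c1.png",cv2.resize(b,(720,600),interpolation=2))
```

```text
(no output)
```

View pics/c0.png

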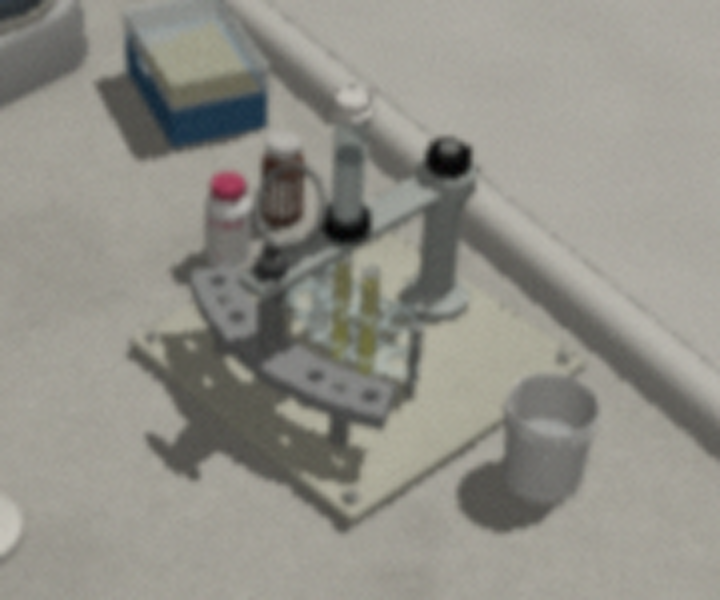

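View pics/c1.png

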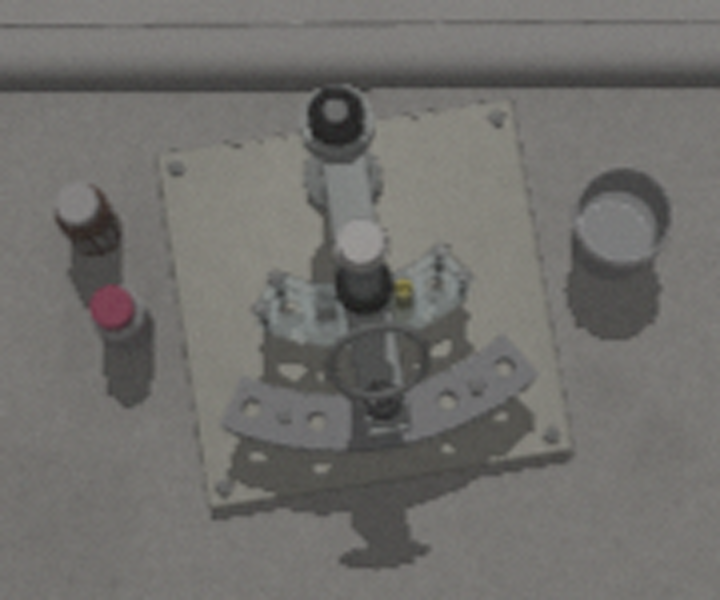

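The top view shows the yellow tube right of the column at crop (403,292), with the clear one to the left, i.e. world +y. So the swing should be −0.244. Index holes are at crop (252,407), (317,421), (448,400) and (505,367), and the ring centre is at (379,361). I'll fit the stand pose to the holes in both views.

```bash
cat >> h.py <<'E'
def hole(p,deg,r=.16,z=.06):
    a=p[2]+np.deg2rad(deg); return np.array([p[0]-r*np.cos(a),p[1]-r*np.sin(a),z])
E
python3 - <<'E'
from h import *
from scipy.optimize import least_squares
# angle + = anticlockwise -> ring to -y (image right)
T=np.array([[252,407],[317,421],[448,400],[505,367]])/4+[210,90]; Ta=[-28,-14,14,28]
S=np.array([[218,283],[237,316],[315,375],[370,396]])/4+[260,140]
P0=[.6,.05,0]
def res(p,cams="ts"):
    H=[hole(p,a) for a in Ta]; r=[]
    if "t" in cams:r.append(proj("top",H)-T)
    if "s" in cams:r.append(proj("side",H)-S)
    return np.ravel(r)
for c in("t","s","ts"):
    f=least_squares(res,P0,args=(c,),loss="soft_l1");print(c,f.x.round(4),np.round(res(f.x,c),1))
p=f.x
c,s=np.cos(p[2]),np.sin(p[2])
ring=hole(p,0,.16,.17);print("ring",ring,proj("top",ring),"meas",[304.75,180.25],proj("side",ring),"meas",[260+290/4,140+205/4])
print("pivot base",proj("top",[*p[:2],.13]))
o=[[p[0]+c*x-s*y,p[1]+s*x+c*y,.012] for x in(-.113,.113) for y in(-.113,.113)]
print(o[0])
for n,z in(("white_vial",.07),("specimen_cup",.066)):
    d=find_in("top",n)[0]["rect"];print(n,atz("top",[(d[0]+d[2])/2,(d[1]+d[3])/2],z/2))
for n in("marker_pen","lab_timer"):
    d=find_in("top",n)[0]["rect"];print(n,atz("top",[(d[0]+d[2])/2,(d[1]+d[3])/2],.01))
np.save("pose.npy",p)
E
```

```text
t [0.7696 0.0586 0.1495] [-0.   0.   0.  -0.1 -0.  -0.   0.   0. ]
s [0.7691 0.0587 0.1506] [-0.1 -0.5 -0.1  0.   0.1  0.3  0.1  0.1]
ts [0.7694 0.0587 0.1498] [-0.   0.1  0.   0.  -0.   0.1  0.   0.1 -0.  -0.6  0.  -0.   0.2  0.2
  0.2 -0. ]
ring [0.61121715 0.03481431 0.17      ] [[305.83726725 187.08131631]] meas [304.75, 180.25] [[328.28569781 193.98529595]] meas [332.5, 191.25]
pivot base [[294.48178599 119.98294418]]
[np.float64(0.6745537019680411), np.float64(-0.06990665705613133), 0.012]
white_vial [0.67365207 0.18990607 0.035     ]
specimen_cup [ 0.73624842 -0.1109216   0.033     ]
marker_pen [0.38052993 0.15699953 0.01      ]
lab_timer [ 0.37596521 -0.15602621  0.01      ]
```

```bash
cat >> h.py <<'E'
p=np.load("pose.npy")
RR=.144; TILT=np.deg2rad(35)
def tool(swing,d=0,dz=0,roll=0,tilt=TILT,r=None):
    """pose of TCP d metres past the ring centre along the ring normal, dz raised; tool y across the arm"""
    a=p[2]+swing
    u=np.array([np.cos(a),np.sin(a),0]); w=np.array([-np.sin(a),np.cos(a),0])
    z=np.cos(tilt)*u-np.sin(tilt)*np.array([0,0,1]); y=w if not roll else -w
    q=R.from_matrix(np.c_[np.cross(y,z),y,z]).as_quat()
    c=hole(p,np.rad2deg(swing),r or RR,.17)
    return c+d*z+[0,0,dz], np.r_[q[3],q[:3]]
E
python3 - <<'E'
from h import *
for r in(.16,.144,.14):
    c=hole(p,0,r,.17);print(r,c,proj("top",c),proj("side",c))
for roll in(0,1):
  for sw,d,dz in((0,-.09,0),(0,.015,0),(0,.015,.03),(-.244,.015,.03),(-.244,-.09,0)):
    P,q=tool(sw,d,dz,roll);j=inverse_kinematics(P,q);print(roll,sw,d,P.round(3),None if j is None else np.round(j,2))
E
```

```text
0.16 [0.61121715 0.03481431 0.17      ] [[305.83726725 187.08131631]] [[328.28569781 193.98529595]]
0.144 [0.62703799 0.03720197 0.17      ] [[304.62845611 179.66223006]] [[333.09974567 191.41638288]]
0.14 [0.6309932  0.03779888 0.17      ] [[304.32703152 177.81223461]] [[334.29244455 190.77992478]]
0 0 -0.09 [0.554 0.026 0.222] [-0.04 -0.08 -1.14 -0.44  0.16 -0.11]
0 0 0.015 [0.639 0.039 0.161] [-0.    0.22 -1.09 -0.69  0.12 -0.09]
0 0 0.015 [0.639 0.039 0.191] [-0.    0.14 -1.04 -0.57  0.12 -0.09]
0 -0.244 0.015 [0.638 0.071 0.191] [ 0.25  0.15 -1.02 -0.53 -0.28  0.2 ]
0 -0.244 -0.09 [0.553 0.079 0.222] [ 0.34 -0.05 -1.11 -0.4  -0.35  0.26]
1 0 -0.09 [0.554 0.026 0.222] [-0.04 -0.08 -1.14 -0.44  0.16  3.03]
1 0 0.015 [0.639 0.039 0.161] [-0.    0.22 -1.09 -0.69  0.12  3.06]
1 0 0.015 [0.639 0.039 0.191] [-0.    0.14 -1.04 -0.57  0.12  3.06]
1 -0.244 0.015 [0.638 0.071 0.191] [ 0.25  0.15 -1.02 -0.53 -0.28 -2.94]
1 -0.244 -0.09 [0.553 0.079 0.222] [ 0.34 -0.05 -1.11 -0.4  -0.35 -2.88]
```

Run:
```python
from h import *
gripper_to(0,20)
goto(*tool(0,-.06))
s=sense();print(s["time"],s["tcp_pos"],tool(0,-.06)[0],s["force"],s["gripper_width"])
a=capture("side")[140:240,260:380];b=capture("top")[130:230,250:370]
cv2.imwrite("pics/d0.png",np.vstack([cv2.resize(x,(360,300),interpolation=2) for x in(a,b)]))
```

```text
4.5583 [0.57887671 0.0304199  0.2047444 ] [0.57843921 0.02986752 0.20441459] [ 0.29232048 -0.10418348 -0.80945084] -6.741631493796585e-05
```

View pics/d0.png

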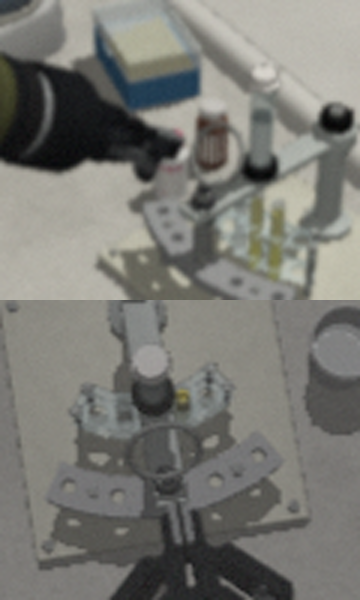

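The picture shows the closed fingers just in front of the ring (lower panel, tip about (180,495), ring centre about (165,450)) and lined up with the slanting arm. I'll enter now, watching the force, then lift until contact.

Run:
```python
from h import *
f0=np.array(sense()["force"])
for d in(-.03,-.01,.005,.016):
    P,q=tool(0,d);move_straight(P,velocity=.08);f=np.array(sense()["force"])-f0;print(d,f.round(2))
    if np.linalg.norm(f)>4:print("contact");break
else:
    z0=None
    for dz in np.arange(.002,.016,.002):
        move_straight(tool(0,.016,dz)[0],velocity=.05);s=sense();f=np.array(s["force"])-f0;print(round(dz,3),f.round(2),round(s["time"],2))
        if f[2]<-3:break
a=capture("side")[140:240,260:380];b=capture("top")[130:230,250:370]
cv2.imwrite("pics/e0.png",np.vstack([cv2.resize(x,(360,300),interpolation=2) for x in(a,b)]))
```

```text
-0.03 [0.39 0.85 0.26]
-0.01 [-0.1   1.21  1.35]
0.005 [0.76 0.57 1.28]
0.016 [-0.16 -0.94  0.78]
0.002 [-0.18  0.46  0.47] 6.47
0.004 [ 0.67  0.5  -0.03] 6.72
0.006 [-0.6  -0.5   1.01] 6.97
0.008 [0.26 0.59 0.29] 7.22
0.01 [0.11 0.18 0.75] 7.47
0.012 [-0.79  0.24  1.02] 7.72
0.014 [-0.6   1.55 -1.84] 7.97
```

View pics/e0.png

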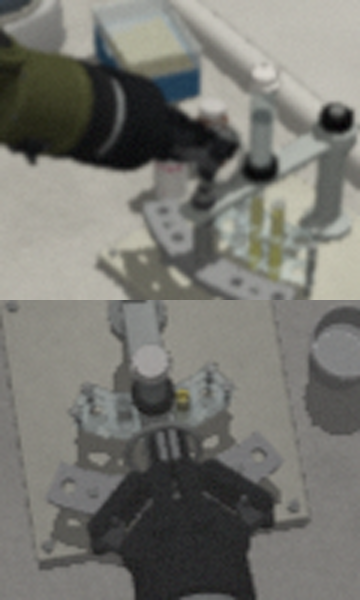

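The fingertip is inside the ring: tip at about (165,440) in the lower panel, clear of the column at (152,395). First contact comes at dz≈0.014, as geometry predicts. I'll push 8 mm deeper for a safer hook, then lift.

Run:
```python
from h import *
def F(n=6):
    r=[]
    for _ in range(n): pause(.02); r.append(sense()["force"])
    return np.mean(r,0)
move_straight(tool(0,.016,.010)[0],velocity=.05)
move_straight(tool(0,.024,.010)[0],velocity=.05)
f0=F();print("f0",f0)
for dz in(.014,.016,.018,.022,.026,.029):
    move_straight(tool(0,.024,dz)[0],velocity=.04);f=F()-f0;print(dz,f.round(2),round(sense()["tcp_pos"][2]-tool(0,.024,dz)[0][2],4))
    if abs(f).max()>14:break
print(sense()["time"])
np.save("f0.npy",f0)
a=capture("side")[140:240,260:380];b=capture("top")[130:230,250:370]
cv2.imwrite("pics/f0.png",np.vstack([cv2.resize(x,(360,300),interpolation=2) for x in(a,b)]))
```

```text
f0 [ 0.04219242  0.20899815 -0.49635652]
0.014 [-0.96  0.1  -2.2 ] -0.0008
0.016 [-1.94  0.51 -4.5 ] -0.0012
0.018 [-3.92  0.38 -5.24] -0.0008
0.022 [-4.35 -0.69 -5.88] -0.0004
0.026 [-4.8  -1.21 -6.75] -0.0003
0.029 [-5.18 -1.32 -7.25] -0.0004
10.825
```

View pics/f0.png

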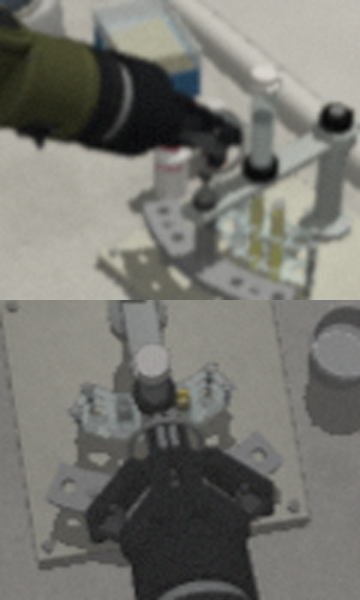

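The spring force rose smoothly from 4.5 N to 7.3 N, so the pin is about 13–14 mm up and out of its hole. I'll swing along the arc to −0.244.

Run:
```python
from h import *
f0=np.load("f0.npy")
for sw in -0.2443*np.arange(1,9)/8:
    P,q=tool(sw,.024,.029);move_straight(P,q,velocity=.05);f=np.array(sense()["force"])-f0
    print(round(sw,3),f.round(1))
    if f[2]>-3 or abs(f).max()>15:print("stop");break
pause(.15)
s=sense();print(s["time"],s["tcp_pos"]-P)
a=capture("side")[140:240,260:380];b=capture("top")[130:230,250:370]
cv2.imwrite("pics/g0.png",np.vstack([cv2.resize(x,(360,300),interpolation=2) for x in(a,b)]))
```

```text
-0.031 [-5.  -2.  -7.5]
-0.061 [-5.7 -1.9 -6.3]
-0.092 [-5.9 -1.2 -6.5]
-0.122 [-5.6 -1.2 -7.4]
-0.153 [-6.2 -0.7 -6.6]
-0.183 [-6.8 -1.3 -7.6]
-0.214 [-6.9 -0.2 -7.3]
-0.244 [-6.8  0.6 -8.3]
13.075 [-0.00114885  0.00081332 -0.00124568]
```

View pics/g0.png

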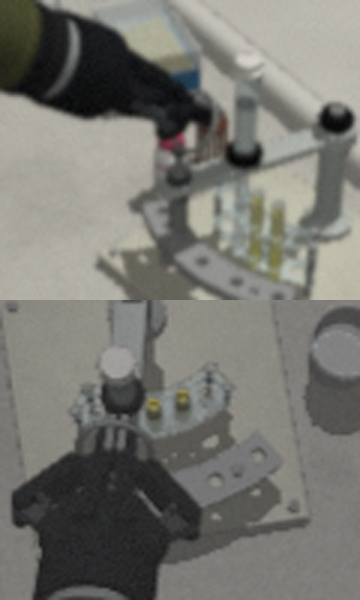

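The arm has swung. Column cap is now at (119,362) in the lower panel, both yellow tubes show to its right, and it stands over the clear tube. I'll lower in steps, using the force to tell a drop home (contact lost near 0.015) from riding on the quadrant (lost near 0.024).

Run:
```python
from h import *
f0=np.load("f0.npy")
for x,sw in((119,-.244),(152,0)):
    u=np.array([250+x/3,130+62/3]);P=atz("top",u,.23);print("cap swing",sw,np.arctan2(-(P[1]-p[1]),-(P[0]-p[0]))-p[2],np.hypot(*(P[:2]-p[:2])))
for dz in(.026,.024,.022,.020,.018,.016,.014):
    move_straight(tool(-.2443,.024,dz)[0],velocity=.04)
    f=np.mean([(pause(.02),sense()["force"])[1] for _ in range(5)],0)-f0;print(dz,f.round(2))
    if f[2]>-2:break
print(sense()["time"])
a=capture("side")[140:240,260:380];b=capture("top")[130:230,250:370]
cv2.imwrite("pics/i0.png",np.vstack([cv2.resize(x,(360,300),interpolation=2) for x in(a,b)]))
```

```text
cap swing -0.244 -0.22821160035362936 0.09481317237101422
cap swing 0 0.0010242809562891475 0.0957948198291654
0.026 [-8.2   0.15 -6.12]
0.024 [-8.4   0.4  -6.03]
0.022 [-8.54  0.71 -5.95]
0.02 [-7.86  1.03 -6.36]
0.018 [-8.51  1.07 -5.68]
0.016 [-8.7   1.26 -5.  ]
0.014 [-8.18  1.39 -4.75]
15.5083
```

Run:
```python
from h import *
f0=np.load("f0.npy")
for dz in(.012,.010,.008,.006):
    move_straight(tool(-.2443,.024,dz)[0],velocity=.04)
    f=np.mean([(pause(.02),sense()["force"])[1] for _ in range(5)],0)-f0;print(dz,f.round(2))
    if abs(f).max()<1.5:break
s=sense();print(s["time"],s["tcp_pos"]-tool(-.2443,.024,dz)[0])
a=capture("side")[140:240,260:380];b=capture("top")[130:230,250:370]
cv2.imwrite("pics/i1.png",np.vstack([cv2.resize(x,(360,300),interpolation=2) for x in(a,b)]))
```

```text
0.012 [-7.71  1.16 -3.18]
0.01 [-5.57  1.22 -2.04]
0.008 [-1.75  1.75 -0.33]
0.006 [0.16 0.31 0.24]
16.9417 [ 0.00078354 -0.00013357  0.00081621]
```

View pics/i1.png

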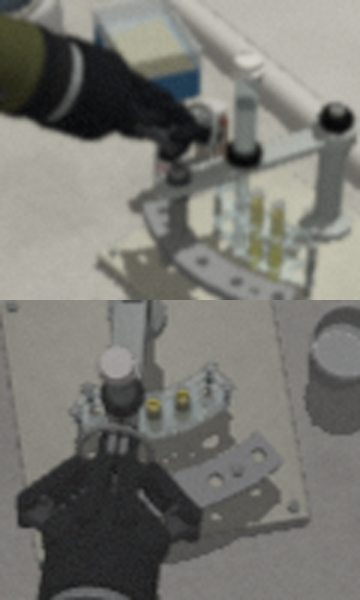

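Force is gone only at dz≈0.007, which points to the pin being home. The picture shows the column still over the clear tube. Before taking the finger out I'll check the angle (cap, top view) and pin height (knob, side view) by template matching against the first pictures.

Run:
```python
from h import *
from scipy.optimize import least_squares
def tm(cam,P0,P1,h,im0,im1):
    u0=proj(cam,P0)[0];u1=proj(cam,P1)[0];S=8
    g=lambda im,u,k:cv2.resize(cv2.getRectSubPix(im,(k,k),tuple(map(float,u))).astype(np.float32),None,fx=S,fy=S,interpolation=cv2.INTER_CUBIC)
    r=cv2.matchTemplate(g(im1,u1,2*h+13),g(im0,u0,2*h+1),cv2.TM_CCOEFF_NORMED);_,v,_,l=cv2.minMaxLoc(r)
    return (u1-u0)+(np.array(l)-6*S)/S,v
t0=cv2.imread("pics/top0.png");s0=cv2.imread("pics/side0.png");t1=capture("top");s1=capture("side")
D=-14
A=[];
for nm,cam,r,z,h,i0,i1 in(("cap","top",.095,.23,5,t0,t1),("cap","side",.095,.225,4,s0,s1),("collar","side",.095,.13,5,s0,s1),("knob","side",.16,.135,4,s0,s1)):
    m,v=tm(cam,hole(p,0,r,z),hole(p,D,r,z),h,i0,i1)
    f=lambda x,dz=0:proj(cam,hole(p,np.rad2deg(x[0]),r,z+dz))[0]-proj(cam,hole(p,0,r,z))[0]-m
    for dz in((0,.009) if nm=="knob" else (0,)):
        s=least_squares(f,[-.24],args=(dz,),kwargs={});print(nm,cam,"match",round(v,2),"dz",dz,"swing",s.x.round(3),"res px",s.fun.round(2))
    if nm=="knob":
        s=least_squares(lambda x:f([x[0]],x[1]),[-.24,0.],x_scale=[.1,.01]);print("knob free fit swing,dz",s.x.round(4))
```

```text
cap top match 0.98 dz 0 swing [-0.236] res px [ 0.01 -0.09]
cap side match 0.96 dz 0 swing [-0.231] res px [-0.13  0.13]
collar side match 0.99 dz 0 swing [-0.241] res px [ 0.06 -0.06]
knob side match 0.54 dz 0 swing [-0.231] res px [ 0.5  -0.42]
knob side match 0.54 dz 0.009 swing [-0.188] res px [ 1.83 -1.71]
knob free fit swing,dz [-0.2486 -0.0034]
```

Angle is about −0.236, inside the play at the target hole. The knob height fits home, while riding at 9 mm misfits by 1.8 px. I'll withdraw the finger along its axis.

Run:
```python
from h import *
f0=np.load("f0.npy")
for d,dz in((.024,.001),(.01,0),(-.01,0),(-.03,0),(-.09,.0)):
    P,q=tool(-.238,d,dz);move_straight(P,q,velocity=.06);f=np.array(sense()["force"])-f0;print(d,f.round(2))
    if abs(f).max()>6:print("stop");break
else:
    P,q=tool(-.238,-.09,.04);move_straight(P,q)
s=sense();print(s["time"],s["tcp_pos"])
a=capture("side");b=capture("top");cv2.imwrite("pics/side1.png",a);cv2.imwrite("pics/top1.png",b)
a=a[140:240,260:380];b=b[130:230,250:370]
cv2.imwrite("pics/j0.png",np.vstack([cv2.resize(x,(360,300),interpolation=2) for x in(a,b)]))
```

```text
0.024 [ 0.73 -0.36 -0.43]
0.01 [-0.4   0.6   0.48]
-0.01 [ 0.34 -0.68  0.23]
-0.03 [ 0.01 -0.65  0.6 ]
-0.09 [-0.01  0.2   0.81]
20.3 [0.55285732 0.07794336 0.26187044]
```

View pics/j0.png

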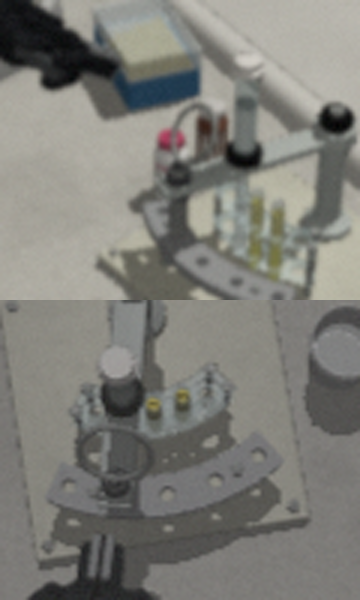

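The finger is clear. The ring is at (115,455), the middle hole is exposed at (168,493), and the vials and tubes are in place. One last pin-height check without the finger in view, then I'll hand in.

Run:
```python
from h import *
from scipy.optimize import least_squares
s0=cv2.imread("pics/side0.png");s1=cv2.imread("pics/side1.png");S=8
for z,h in((.135,5),(.13,4),(.14,4)):
    A=hole(p,0,.16,z);B=hole(p,-13.6,.16,z);u0,u1=proj("side",A)[0],proj("side",B)[0]
    g=lambda im,u,k:cv2.resize(cv2.getRectSubPix(im,(k,k),tuple(map(float,u))).astype(np.float32),None,fx=S,fy=S,interpolation=2)
    r=cv2.matchTemplate(g(s1,u1,2*h+13),g(s0,u0,2*h+1),5);_,v,_,l=cv2.minMaxLoc(r);m=u1+(np.array(l)-6*S)/S
    print(round(v,2),"px off home",(m-u1).round(2),"riding would be",(proj("side",B+[0,0,.009])[0]-u1).round(2))
for n in("white_vial","amber_vial","specimen_cup","marker_pen","lab_timer"):
    print(n,[np.round(d["rect"]).tolist() for d in find_in("top",n)[:1]])
u=np.array([250+115/3,130+155/3]);print("ring meas",u,"home",proj("top",hole(p,-13.6,.144,.17)),"riding",proj("top",hole(p,-13.6,.144,.179)))
```

```text
0.81 px off home [0.   0.25] riding would be [ 0.02 -2.76]
0.82 px off home [0.12 0.12] riding would be [ 0.02 -2.75]
0.89 px off home [-0.12  0.12] riding would be [ 0.02 -2.78]
white_vial [[234.0, 160.0, 250.0, 180.0]]
amber_vial [[223.0, 132.0, 238.0, 152.0]]
specimen_cup []
marker_pen []
lab_timer [[367.0, 278.0, 405.0, 310.0]]
ring meas [288.33333333 181.66666667] home [[288.41132984 180.30961403]] riding [[288.23545337 179.54943642]]
```

The pin is home: the knob is 0.1–0.25 px off the home position, against 2.8 px if it were riding.

```bash
python3 -c "
from h import *
finish_job()"
```

```text
the job is handed in; nothing more can be done
```

The arm now stands one hole over, with the column above the empty tube and the pin home in that hole. I handed the job in at about 20 s of the 42 s allowed.

I hooked the shut fingertip under the pull ring and lifted the pin about 13–14 mm. I then swung the arm −0.244 rad, away from the other full tube, and lowered until the spring force was gone. Only then did I take the finger out.

**Last checks**
- **Angle:** template matches on the column gave −0.231 to −0.241 rad. The target is −0.244 with ±0.009 play, so the lowest reading is just outside that band.
- **Pin height:** with the finger out, the side view put the pin knob within 0.25 px of the home position. A pin riding on the quadrant would be 2.8 px off.
- **Forces:** the force reading stayed below 10 N throughout. It was within about 1 N of zero while I withdrew the finger.
- **Surroundings:** the two vials and the timer were found within a few pixels of where they started. The cup and the pen were not reported in the last detection. The cup shows unmoved in the final picture. The pen was outside that crop, so I did not confirm it, but the robot never went near it.
- **Disagreement:** an earlier knob match with the finger still in the ring was poor (0.54), but it also ruled out riding.

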